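# Find the hidden drawer release in a shop display stand

## Task

The drawer of the white display stand has no handle; its hidden catch is under one of the five identical metal plates set into the stand's top, the only one that gives when pressed. Feel along the plates with the fingertips, push the live one down until the drawer springs open by itself, then take the hand away so that the plate comes back up. Do not touch the drawer, and leave the products standing where they are.

Things in the scene. Friction and masses are not known exactly. Their poses are not given: they have to be found in the camera images.
- stand: White display stand fixed on the table: low box 240 mm deep (its x), 360 wide (its y), 70 high; origin at the centre of its underside, z up. Its flat top holds a row of five identical metal plates 56 mm apart along its y, at x = -50 mm (robot side). Four are rigid; one, different each time and looking no different, is the push release. The drawer is in its +x face (away from the robot).
- release (a joint): How far the live plate is pushed down, m: 0 at rest, 0.007 at its stop. A spring resists with about 1.6 N at first and 4.7 N at the stop; the catch lets go at about 0.0045. It rises again when let go.
- drawer (a joint): How far the drawer is out of the stand, m: closed about 0 (held by the catch, pushed outward by a spring), 0.060 at its stop. Once the catch lets go it runs out along the stand's +x by itself in about half a second and stays out.
- drawer_front (a point): Centre of the outer face of the white drawer's front, 340 mm wide by 48 mm high, no handle; flush in the stand's +x face when shut (120 mm from the stand's origin, 34 mm up). It moves with the drawer.
- mini_speaker: Loose metal mini speaker, cylinder 44 mm across and 45 mm high, standing on the stand's top; origin at the centre of its underside.
- bud_case: Loose white rounded earbud case, 46 by 60 by 22 mm high, lying on the stand's top; origin at the centre of its underside.
- tub: Loose clear tub on a round base, 54 mm across and 52 mm high, standing on the stand's top; origin at the centre of its underside. These three stand, in any order, some 75 mm in +x of the stand's middle, at about 110 mm spacing.
- big_speaker: Loose dark metal speaker, cylinder 76 mm across and 62 mm high, standing on the table beside the stand's -y end; origin at the centre of its underside.
- plate1 (a point): Centre of the face of plate 1 of the row (1 at the stand's -y end, 5 at its +y end), at rest; axes as the stand's. A 46 mm square dark steel plate in a 48 mm opening, its face 2 mm below the white top (68 mm above the table). It may be rigid or the live one.
- plate2 (a point): Centre of the face of plate 2 of the row (1 at the stand's -y end, 5 at its +y end), at rest; axes as the stand's. A 46 mm square dark steel plate in a 48 mm opening, its face 2 mm below the white top (68 mm above the table). It may be rigid or the live one.
- plate3 (a point): Centre of the face of plate 3 of the row (1 at the stand's -y end, 5 at its +y end), at rest; axes as the stand's. A 46 mm square dark steel plate in a 48 mm opening, its face 2 mm below the white top (68 mm above the table). It may be rigid or the live one.
- plate4 (a point): Centre of the face of plate 4 of the row (1 at the stand's -y end, 5 at its +y end), at rest; axes as the stand's. A 46 mm square dark steel plate in a 48 mm opening, its face 2 mm below the white top (68 mm above the table). It may be rigid or the live one.
- plate5 (a point): Centre of the face of plate 5 of the row (1 at the stand's -y end, 5 at its +y end), at rest; axes as the stand's. A 46 mm square dark steel plate in a 48 mm opening, its face 2 mm below the white top (68 mm above the table). It may be rigid or the live one.

How it is judged:
By the outcome, as a careful person would: the job done as asked, in the order asked, and still so for the second after the job is handed in, with the robot touching nothing.
It also fails if it takes over 48 s, if anything falls off the work surface, if the arm or the gripper's body presses on something with over 40 N, if the wrist force passes 120 N, or if a joint passes its speed limit or range.

## Robot

A 6-joint arm with a two-finger parallel gripper is mounted at the origin on the work surface. World frame = base frame: x ahead of the robot, y to its left, z up, the work surface at z = 0. Lengths are in m, angles in rad, forces in N, time in s.
With the tool pointing down it reaches from about 0.3 to 0.875 m from the base axis. Payload 6.4 kg.
Tool frame: the origin (TCP) lies midway between the tips of the shut fingers; the grasp point (between the pads) lies 19 mm behind it; z points along the fingers, y is the line along which they close (so a half turn about z gives the same grasp; the last joint's range is limited). The gripper opens to 85 mm and grips with 20 to 120 N. Pads are 22 mm wide; open, the fingers measure 114 mm over their backs; the gripper's body (76 mm by 85 mm) begins 54 mm behind the grasp point. The pads swing forward as they close: fully open they stand 13 mm farther back than shut.
Start: joints at [-1.525, 0.181, 1.607, -0, 1.354, -0.206], TCP at [0.143, -0.557, 0.201] pointing down, gripper open.
Joint ranges: [-2.99, 2.99], [-0.89, 2.07], [0.3, 2.58], [-1.14, 4.28], [0, 2.63], [-3.12, 3.12]. Speed limits (rad/s): [2.57, 2.57, 3.01, 3.14, 3.14, 3.14].

## Interface

Orientations are given as a unit quaternion [w, x, y, z].
In Python, from bench import ctrl gives the robot as it stands. The module is installed in compiled form; this text tells all that it offers.
- The arm moves only by the tool move_arm, never from a script. Its argument "plan" is one flat list of numbers, 6 for each row, row after row: the shift along the world's x, y, z in units of 50 mm (1.0 is 50 mm), then the turn, a rotation vector about the world's x, y, z in rad. A call has 1 to 10 rows; each row is the pose to reach, as a shift and turn from the pose commanded when the call began; what a row does not reach only later rows make up. A row lasts 1/8 s, in which the tool goes at most 62.5 mm and 10.7 degrees, less where a joint would pass 70% of its speed; a pose out of reach is approached as far as the arm can. A call with a gripper value outside its range is refused whole. "grip" is the finger opening in mm, from 0 to 85.4, set as the call begins (left out, the last holds). The fingers move at their own pace and stop on an object; the grip force is fixed at half the most. Time passes only in rows, so rows that repeat a pose let the fingers close. It gives the time, the measured TCP pose, the force, the opening and the grip force at its end, in the units of the state.
- ctrl.get_obs(): the state, without advancing time (a new reading comes with each control period).
- ctrl.camera(name): name is "scene" or "top"; returns a dict with "pixels" (480x640x3 uint8, red, green, blue), "fx", "fy", "cx", "cy" (pixels), "origin" and "attitude" of the camera in the world. Camera axes: x right, y down, z forward; pixel columns grow to the right and rows downward; lengths in m; the calibration is good to about 2 mm. A picture is of the moment at which its call begins. There is no depth.
- ctrl.hand_in(): hands the job in; it is judged then, once.
The state is a dict: "time_s": time; "q": joint angles; "dq": joint speeds; "joint_efforts": joint torques, N m; "eef_pos": TCP position; "eef_rot": TCP orientation; "wrist_force": force on the tool from outside, world axes, zero at the start; "torque": the same for the moment, N m; "opening": opening from 0.0 (shut) to 1.0 (fully open); "grasp_force": force on a finger pad.
Only numpy, scipy, OpenCV 4.12 (cv2) and the standard library are available. Lean on these libraries where they do the work, as an engineer would, in place of code of your own. Each camera call takes 0.05 s, during which the arm holds its last target. There are 200 camera calls.

## Working session

There is one attempt and no reset: what is moved stays moved. The work goes in short steps, Python scripts to look and compute and a tool call to move; the robot and the scene stay as the last step left them, time stands still between calls to the robot, and variables do not carry over. Pictures are saved under pics/ and viewed, at most 10 in all, crops included, and the job is handed in when it is done.

Besides the shell and the picture viewer there is one more tool, called after ">>>" as a command line: name --argument value ..., lists and objects as JSON in quotes. move_arm: Moves the arm, as the interface text tells. Its arguments: {"type":"object","properties":{"plan":{"type":"array"},"grip":{"type":"number"}},"required":["plan"]}

```bash
mkdir -p pics; python3 - <<'E'
from bench import ctrl
import cv2,json
o=ctrl.get_obs();print(o)
for n in("scene","top"):
    c=ctrl.camera(n);cv2.imwrite(f"pics/{n}0.png",c["pixels"][:,:,::-1])
    print(n,{k:v for k,v in c.items() if k!="pixels"})
E
```

```text
{'time_s': 0.0, 'q': array([-1.52530178e+00,  1.81533851e-01,  1.60802755e+00,  2.87313727e-05,
        1.35379329e+00, -2.06281443e-01]), 'dq': array([-1.40803449e-03, -3.05057344e-04,  1.05920835e-03, -1.03015432e-03,
       -1.94526693e-05,  2.21972968e-04]), 'joint_efforts': array([ 2.91503568e-05, -4.44864142e+01, -3.51340842e+01, -2.43587328e-04,
        9.02597472e-03,  2.89404852e-05]), 'eef_pos': array([ 0.14325513, -0.55623886,  0.1999788 ]), 'eef_rot': array([-8.77044615e-04,  9.92086570e-01,  1.25552621e-01,  8.47324237e-05]), 'wrist_force': array([-0.13211235,  0.15568877,  0.03244295]), 'torque': array([-0.04363627,  0.00463089,  0.08280255]), 'grasp_force': 0.0, 'opening': 0.9991435522136313}
scene {'fx': 501.69569716038893, 'fy': 501.69569716038893, 'cx': 328.43073071014703, 'cy': 235.09697059500726, 'origin': array([ 1.05668662, -0.22424639,  0.83573531]), 'attitude': array([-0.23164561,  0.81322458,  0.51093669, -0.15475719])}
top {'fx': 493.05223578376655, 'fy': 493.05223578376655, 'cx': 316.32001550135, 'cy': 246.35915742153256, 'origin': array([ 0.50200872, -0.05540244,  0.78134188]), 'attitude': array([-0.0624954 ,  0.70425347, -0.70414649,  0.0655675 ])}
```

View pics/top0.png

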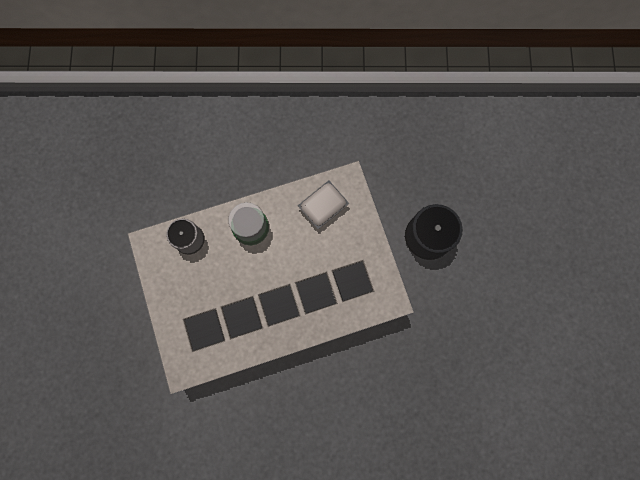

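View pics/scene0.png

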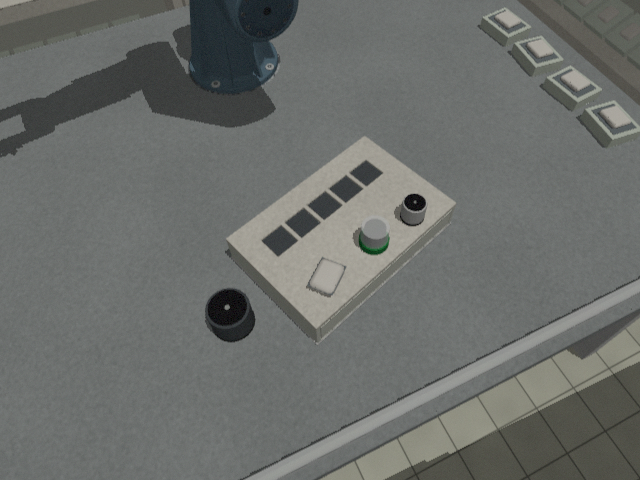

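The top view shows the stand with five dark plates at about (204,330), (242,317), (279,304), (316,292) and (353,280). The products sit on its far side and the big speaker is at (437,230). The scene view agrees, and the drawer is shut.

```bash
cat > h.py <<'E'
import numpy as np,cv2
from scipy.spatial.transform import Rotation as R
def rot(q): return R.from_quat(np.r_[q[1:],q[0]])
def ray(c,uv,z):
    d=rot(c["attitude"]).apply([(uv[0]-c["cx"])/c["fx"],(uv[1]-c["cy"])/c["fy"],1])
    return c["origin"]+d*(z-c["origin"][2])/d[2]
def plates(c):
    g=cv2.cvtColor(c["pixels"],cv2.COLOR_RGB2GRAY)
    n,l,s,ce=cv2.connectedComponentsWithStats(cv2.morphologyEx((g<75).astype(np.uint8),cv2.MORPH_OPEN,np.ones((3,3))))
    out=[]
    for i in range(1,n):
        p=ray(c,ce[i],.068)
        if 400<s[i,4]<2500: out.append((s[i,4],ce[i].round(1),p.round(4)))
    return out
E
python3 - <<'E'
from h import *
from bench import ctrl
for n in("top","scene"):
    c=ctrl.camera(n);print(n)
    for r in plates(c):print(*r)
    if n=="top":
        g=cv2.cvtColor(c["pixels"],cv2.COLOR_RGB2GRAY)
        print("corners",[ray(c,u,.07).round(4) for u in((129,233),(359,161),(412,313),(170,393))])
print(rot(ctrl.get_obs()["eef_rot"]).as_matrix().round(3))
E
```

```text
top
872 [185.7 236.7] [0.6472 0.1341 0.068 ]
1052 [352.3 280.7] [ 0.5821 -0.1107  0.068 ]
1052 [315.6 292.7] [ 0.5647 -0.0574  0.068 ]
1095 [278.4 304.9] [ 0.5471 -0.004   0.068 ]
1119 [241.3 317.2] [0.5296 0.0489 0.068 ]
1138 [203.5 329.7] [0.5119 0.1023 0.068 ]
corners [array([0.6523, 0.2171, 0.07  ]), array([ 0.764 , -0.1232,  0.07  ]), array([ 0.5355, -0.1956,  0.07  ]), array([0.4252, 0.1448, 0.07  ])]
scene
418 [345.4 188.6] [0.5315 0.0493 0.068 ]
453 [324.3 205.1] [ 0.5491 -0.0038  0.068 ]
478 [302.2 222.5] [ 0.5668 -0.0571  0.068 ]
522 [279.2 240.4] [ 0.5841 -0.1102  0.068 ]
2057 [229.6 314.9] [ 0.6821 -0.2394  0.068 ]
[[ 0.968  0.249 -0.   ]
 [ 0.249 -0.968  0.001]
 [ 0.    -0.001 -1.   ]]
```

>>> move_arm --plan '[0.9,0.9,0,0,0,0,1.7,1.7,0,0,0,0,2.6,2.6,0,0,0,0,3.4,3.4,0,0,0,0,4.2,4.2,0,0,0,0,5,5,0,0,0,0,5.9,5.9,0,0,0,0,6.7,6.8,-0.3,0,0,0,7.5,7.6,-0.6,0,0,0,8.2,8.3,-1,0,0,0]' --grip 0

```text
time_s: 1.45
eef_pos: [0.5549, -0.1402, 0.1508]
eef_rot: [0.0, 0.992, 0.126, 0.001]
wrist_force: [0.1, -0.3, 0.2]
opening: -0.005
grasp_force: 0.0
```

>>> move_arm --plan '[0.6,0.6,-0.8,0,0,0,0.6,0.6,-1.3,0,0,0,0.6,0.6,-1.55,0,0,0,0.6,0.6,-1.55,0,0,0,0.6,0.6,-1.55,0,0,0]'

```text
time_s: 2.08
eef_pos: [0.584, -0.1128, 0.0748]
eef_rot: [0.001, 0.992, 0.125, 0.001]
wrist_force: [-0.3, -0.3, 0.8]
opening: -0.0
grasp_force: 0.0
```

>>> move_arm --plan '[0,0,-0.08,0,0,0,0,0,-0.14,0,0,0,0,0,-0.14,0,0,0,0,0,-0.14,0,0,0]'

```text
time_s: 2.58
eef_pos: [0.5833, -0.1119, 0.0664]
eef_rot: [-0.0, 0.992, 0.126, -0.0]
wrist_force: [0.8, 0.5, -0.3]
opening: 0.002
grasp_force: 0.0
```

>>> move_arm --plan '[0,0,-0.02,0,0,0,0,0,-0.02,0,0,0,0,0,-0.02,0,0,0]'

```text
time_s: 2.95
eef_pos: [0.5833, -0.1119, 0.0654]
eef_rot: [-0.0, 0.992, 0.126, -0.0]
wrist_force: [0.5, -0.4, 0.6]
opening: -0.003
grasp_force: 0.0
```

>>> move_arm --plan '[0,0,-0.02,0,0,0,0,0,-0.02,0,0,0,0,0,-0.02,0,0,0]'

```text
time_s: 3.32
eef_pos: [0.5833, -0.1119, 0.0644]
eef_rot: [-0.0, 0.992, 0.126, -0.0]
wrist_force: [0.3, -0.1, -0.3]
opening: -0.002
grasp_force: 0.0
```

>>> move_arm --plan '[0,0,-0.02,0,0,0,0,0,-0.02,0,0,0,0,0,-0.02,0,0,0]'

```text
time_s: 3.7
eef_pos: [0.5833, -0.1119, 0.0634]
eef_rot: [0.0, 0.992, 0.126, 0.0]
wrist_force: [-0.1, 0.0, 0.5]
opening: -0.003
grasp_force: 0.0
```

```bash
python3 - <<'E'
from h import *
from bench import ctrl
t=ctrl.camera("top");s=ctrl.camera("scene")
a=t["pixels"][180:400,130:430];b=s["pixels"][120:340,200:500]
cv2.imwrite("pics/p1.png",cv2.resize(np.vstack([a,b])[:,:,::-1],None,fx=1.36,fy=1.36))
print(ctrl.get_obs()["wrist_force"],ctrl.get_obs()["eef_pos"])
for r in plates(s):print(*r)
E
```

```text
[-0.30310632  0.79978584  0.39033974] [ 0.58329173 -0.11188499  0.06340358]
403 [345.5 188.7] [0.5319 0.0494 0.068 ]
442 [324.3 205.1] [ 0.549  -0.0037  0.068 ]
2036 [229.6 315. ] [ 0.6822 -0.2393  0.068 ]
```

View pics/p1.png

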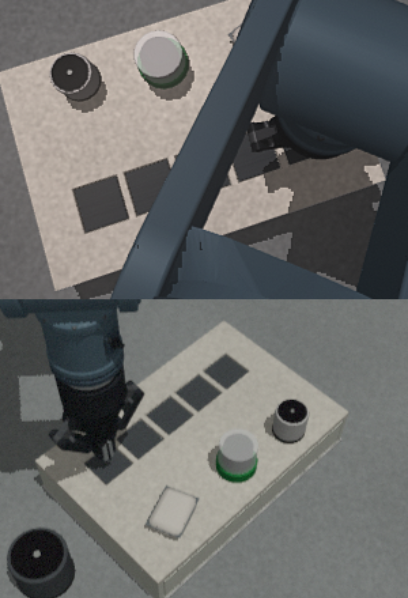

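The fingers are shut over plate 1, with the tips near the face (lower crop about (110,465)). Nothing has been disturbed and the drawer is shut. There is no contact force yet, so I'll keep going down 1 mm at a time.

>>> move_arm --plan '[0,0,-0.02,0,0,0,0,0,-0.02,0,0,0]'

```text
time_s: 4.05
eef_pos: [0.5832, -0.1119, 0.0623]
eef_rot: [-0.0, 0.992, 0.126, -0.0]
wrist_force: [-0.4, 0.4, -0.1]
opening: -0.001
grasp_force: 0.0
```

>>> move_arm --plan '[0,0,-0.02,0,0,0,0,0,-0.02,0,0,0]'

```text
time_s: 4.3
eef_pos: [0.5832, -0.1119, 0.0613]
eef_rot: [-0.0, 0.992, 0.126, -0.0]
wrist_force: [-0.5, -0.0, 0.0]
opening: -0.003
grasp_force: 0.0
```

>>> move_arm --plan '[0,0,-0.02,0,0,0,0,0,-0.02,0,0,0]'

```text
time_s: 4.55
eef_pos: [0.5832, -0.1119, 0.0603]
eef_rot: [-0.0, 0.992, 0.126, -0.0]
wrist_force: [-0.0, -0.4, -0.6]
opening: 0.004
grasp_force: 0.0
```

>>> move_arm --plan '[0,0,-0.02,0,0,0,0,0,-0.02,0,0,0]'

```text
time_s: 4.8
eef_pos: [0.5832, -0.1119, 0.0593]
eef_rot: [-0.0, 0.992, 0.126, -0.0]
wrist_force: [0.4, 1.2, -0.0]
opening: 0.004
grasp_force: 0.0
```

>>> move_arm --plan '[0,0,-0.02,0,0,0,0,0,-0.02,0,0,0]'

```text
time_s: 5.05
eef_pos: [0.5832, -0.1119, 0.0583]
eef_rot: [-0.0, 0.992, 0.126, -0.0]
wrist_force: [-0.3, -0.3, -0.5]
opening: -0.002
grasp_force: 0.0
```

```bash
python3 - <<'E'
from h import *
from bench import ctrl
s=ctrl.camera("scene");print(ctrl.get_obs())
cv2.imwrite("pics/p2.png",cv2.resize(s["pixels"][160:290,210:370][:,:,::-1],None,fx=4,fy=4,interpolation=cv2.INTER_CUBIC))
# expected pixel of TCP
p=rot(s["attitude"]).inv().apply(ctrl.get_obs()["eef_pos"]-s["origin"]);print(p[:2]/p[2]*s["fx"]+[s["cx"],s["cy"]])
E
```

```text
{'time_s': 5.1, 'q': array([-3.89173328e-01,  3.84067749e-01,  1.66344922e+00,  3.22602413e-06,
        1.09422387e+00,  9.29796417e-01]), 'dq': array([ 0.00160406, -0.0008641 , -0.0015916 ,  0.00063236,  0.00109681,
        0.00016507]), 'joint_efforts': array([-2.70971017e-03, -4.97359264e+01, -3.03368604e+01, -2.24958617e-04,
       -1.27451782e-03,  1.58215039e-05]), 'eef_pos': array([ 0.58321509, -0.11184829,  0.05832164]), 'eef_rot': array([-3.77456906e-05,  9.92083479e-01,  1.25580112e-01, -6.37724597e-05]), 'wrist_force': array([0.40163586, 0.83804377, 0.84774946]), 'torque': array([ 0.00109676, -0.03555229,  0.03168606]), 'grasp_force': 0.0, 'opening': -0.001916669599933618}
[278.6943163  243.16475462]
```

View pics/p2.png

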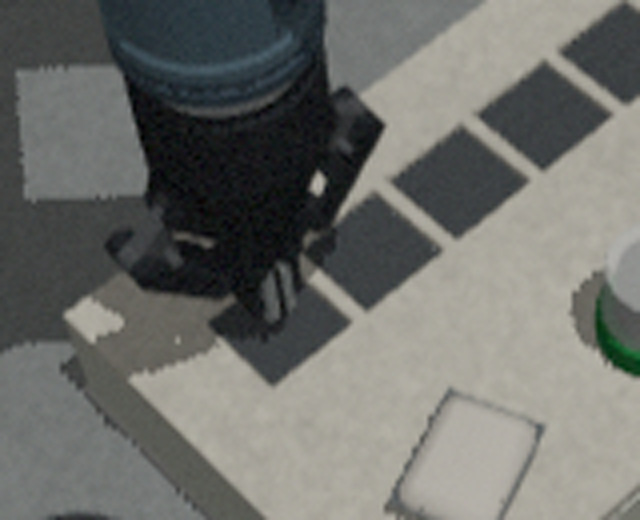

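The tips (pixel about (278,241)) are at the middle of plate 1 and seem just above its face. There is still no force, so I'll continue down.

>>> move_arm --plan '[0,0,-0.02,0,0,0,0,0,-0.02,0,0,0]'

```text
time_s: 5.35
eef_pos: [0.5832, -0.1119, 0.0573]
eef_rot: [-0.0, 0.992, 0.126, -0.0]
wrist_force: [-0.2, -0.0, 0.2]
opening: 0.001
grasp_force: 0.0
```

>>> move_arm --plan '[0,0,-0.02,0,0,0,0,0,-0.02,0,0,0]'

```text
time_s: 5.6
eef_pos: [0.5832, -0.1118, 0.0563]
eef_rot: [-0.0, 0.992, 0.126, -0.0]
wrist_force: [-0.2, -0.3, -0.1]
opening: -0.0
grasp_force: 0.0
```

>>> move_arm --plan '[0,0,-0.02,0,0,0,0,0,-0.02,0,0,0]'

```text
time_s: 5.85
eef_pos: [0.5832, -0.1118, 0.0553]
eef_rot: [-0.0, 0.992, 0.126, -0.0]
wrist_force: [-0.8, -0.2, 0.5]
opening: -0.002
grasp_force: 0.0
```

```bash
python3 - <<'E'
from h import *
from bench import ctrl
s=ctrl.camera("scene");o=ctrl.get_obs();print(o["joint_efforts"],o["wrist_force"])
a=cv2.resize(s["pixels"][210:270,240:320][:,:,::-1],None,fx=8,fy=8,interpolation=cv2.INTER_CUBIC)
for z in(.0553,.065,.07):
    p=rot(s["attitude"]).inv().apply(np.r_[o["eef_pos"][:2],z]-s["origin"]);u=p[:2]/p[2]*s["fx"]+[s["cx"],s["cy"]];print(z,u)
    cv2.circle(a,tuple(int(v) for v in (u-[240,210])*8),4,(0,0,255),-1)
cv2.imwrite("pics/p3.png",a)
E
```

```text
[-1.78773389e-03 -4.98145545e+01 -3.02112150e+01 -1.51481972e-04
 -1.28646443e-03 -1.55657870e-05] [-0.33890787  0.02036196  0.20848739]
0.0553 [278.84955977 244.02953666]
0.065 [278.32113079 241.2400276 ]
0.07 [278.04499756 239.78235555]
```

View pics/p3.png

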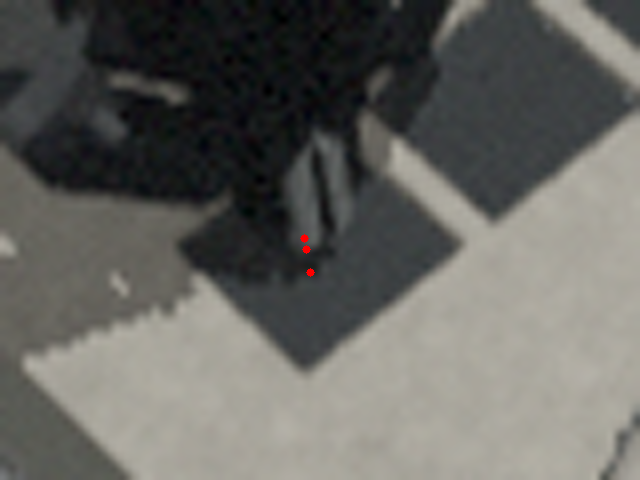

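The visible tips project at a height of about 68–70 mm, while the TCP reads 55 mm. So the real tips sit about 13 mm behind the TCP and contact is imminent.

>>> move_arm --plan '[0,0,-0.02,0,0,0,0,0,-0.02,0,0,0]'

```text
time_s: 6.15
eef_pos: [0.5832, -0.1119, 0.0543]
eef_rot: [-0.0, 0.992, 0.126, -0.0]
wrist_force: [-0.7, 0.0, -0.7]
opening: 0.002
grasp_force: 0.0
```

>>> move_arm --plan '[0,0,-0.02,0,0,0,0,0,-0.02,0,0,0]'

```text
time_s: 6.4
eef_pos: [0.5832, -0.1119, 0.0533]
eef_rot: [-0.0, 0.992, 0.126, -0.0]
wrist_force: [0.4, -0.2, -0.5]
opening: -0.001
grasp_force: 0.0
```

>>> move_arm --plan '[0,0,-0.02,0,0,0,0,0,-0.02,0,0,0]'

```text
time_s: 6.65
eef_pos: [0.5832, -0.1119, 0.0523]
eef_rot: [-0.0, 0.992, 0.126, -0.0]
wrist_force: [0.4, -0.9, -0.6]
opening: 0.001
grasp_force: 0.0
```

>>> move_arm --plan '[0,0,-0.02,0,0,0,0,0,-0.02,0,0,0]'

```text
time_s: 6.9
eef_pos: [0.5832, -0.1118, 0.0513]
eef_rot: [-0.0, 0.992, 0.126, -0.0]
wrist_force: [-0.1, 0.2, -0.5]
opening: 0.001
grasp_force: 0.0
```

```bash
python3 - <<'E'
from h import *
from bench import ctrl
s=ctrl.camera("scene");o=ctrl.get_obs();print(o["joint_efforts"],o["wrist_force"])
a=cv2.resize(s["pixels"][210:270,240:320][:,:,::-1],None,fx=8,fy=8,interpolation=cv2.INTER_CUBIC)
b=s["pixels"][120:360,190:500][:,:,::-1]; c=np.zeros((480,310,3),np.uint8);c[:240]=b
cv2.imwrite("pics/p4.png",cv2.resize(np.hstack([a,c]),(800,404)))
E
```

```text
[-1.85483594e-03 -4.99191892e+01 -3.00436020e+01 -2.82284846e-04
 -1.31738230e-03  2.78221529e-05] [ 0.18088906 -0.30620966  0.56191852]
```

View pics/p4.png

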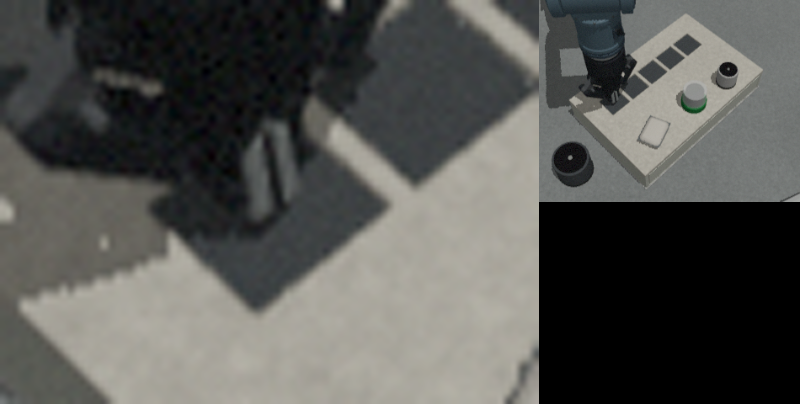

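The tips at left crop (262,220) now nearly meet their shadow at (255,233), so a few mm of gap are left.

>>> move_arm --plan '[0,0,-0.02,0,0,0,0,0,-0.02,0,0,0]'

```text
time_s: 7.2
eef_pos: [0.5832, -0.1119, 0.0503]
eef_rot: [-0.0, 0.992, 0.126, -0.0]
wrist_force: [-0.2, 0.6, 0.2]
opening: -0.0
grasp_force: 0.0
```

>>> move_arm --plan '[0,0,-0.02,0,0,0,0,0,-0.02,0,0,0]'

```text
time_s: 7.45
eef_pos: [0.5832, -0.1119, 0.0493]
eef_rot: [-0.0, 0.992, 0.126, -0.0]
wrist_force: [0.7, 0.2, -0.2]
opening: -0.001
grasp_force: 0.0
```

>>> move_arm --plan '[0,0,-0.02,0,0,0,0,0,-0.02,0,0,0]'

```text
time_s: 7.7
eef_pos: [0.5832, -0.1119, 0.0483]
eef_rot: [-0.0, 0.992, 0.126, -0.0]
wrist_force: [-0.5, -0.7, 0.9]
opening: 0.002
grasp_force: 0.0
```

>>> move_arm --plan '[0,0,-0.02,0,0,0,0,0,-0.02,0,0,0]'

```text
time_s: 7.95
eef_pos: [0.5832, -0.1118, 0.0473]
eef_rot: [-0.0, 0.992, 0.126, -0.0]
wrist_force: [-0.1, 0.0, 0.7]
opening: 0.007
grasp_force: 0.0
```

>>> move_arm --plan '[0,0,-0.02,0,0,0,0,0,-0.02,0,0,0]'

```text
time_s: 8.2
eef_pos: [0.5832, -0.1118, 0.0463]
eef_rot: [-0.0, 0.992, 0.126, -0.0]
wrist_force: [0.1, 0.4, -0.3]
opening: -0.0
grasp_force: 0.0
```

>>> move_arm --plan '[0,0,-0.02,0,0,0,0,0,-0.02,0,0,0]'

```text
time_s: 8.45
eef_pos: [0.5832, -0.1118, 0.0453]
eef_rot: [-0.0, 0.992, 0.126, -0.0]
wrist_force: [-0.4, 0.5, 0.5]
opening: 0.005
grasp_force: 0.0
```

```bash
python3 - <<'E'
from h import *
from bench import ctrl
s=ctrl.camera("scene");t=ctrl.camera("top");o=ctrl.get_obs();print(o["joint_efforts"],o["wrist_force"])
np.save("s5.npy",s["pixels"])
a=cv2.resize(s["pixels"][205:265,245:315][:,:,::-1],None,fx=8,fy=8,interpolation=cv2.INTER_CUBIC)
b=cv2.imread("pics/p3.png")[:, :]
b=cv2.resize(b,None,fx=.4,fy=.4)
c=cv2.resize(t["pixels"][250:320,300:380][:,:,::-1],(240,210))
pad=np.zeros((480,256,3),np.uint8);pad[:b.shape[0],:b.shape[1]]=b;pad[200:410,:240]=c
a=np.clip(a.astype(float)*1.8,0,255).astype(np.uint8)
cv2.imwrite("pics/p5.png",np.hstack([a[:480],pad]))
E
```

```text
[ 9.50034701e-04 -5.00754654e+01 -2.97847617e+01 -3.12834963e-06
  1.75744390e-03  2.22245475e-06] [-0.17133289  0.39874665  0.07650663]
```

View pics/p5.png

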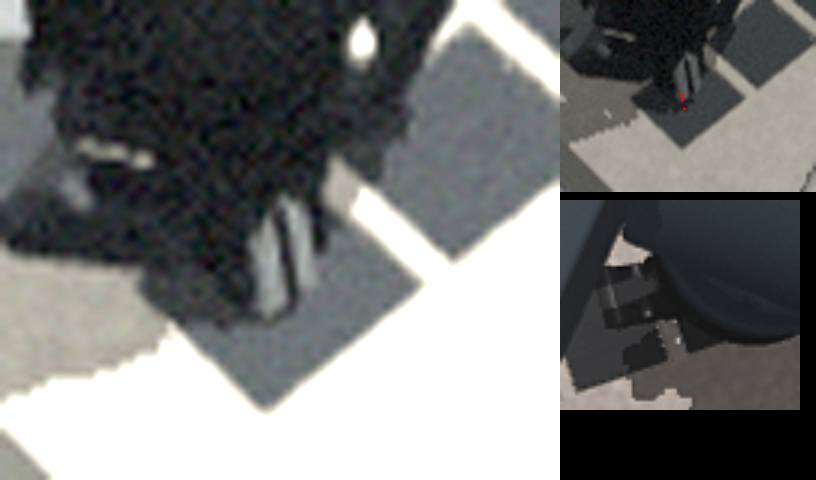

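The tips, at pixel about (280,244.7), are still moving down and now practically meet their shadow on plate 1. Contact should come within a few mm.

>>> move_arm --plan '[0,0,-0.02,0,0,0,0,0,-0.02,0,0,0]'

```text
time_s: 8.8
eef_pos: [0.5832, -0.1118, 0.0443]
eef_rot: [-0.0, 0.992, 0.126, -0.0]
wrist_force: [-0.1, -0.6, -0.3]
opening: 0.001
grasp_force: 0.0
```

>>> move_arm --plan '[0,0,-0.02,0,0,0,0,0,-0.02,0,0,0]'

```text
time_s: 9.05
eef_pos: [0.5832, -0.1119, 0.0433]
eef_rot: [-0.0, 0.992, 0.126, -0.0]
wrist_force: [0.0, 0.5, 0.2]
opening: -0.001
grasp_force: 0.0
```

>>> move_arm --plan '[0,0,-0.02,0,0,0,0,0,-0.02,0,0,0]'

```text
time_s: 9.3
eef_pos: [0.5832, -0.1118, 0.0423]
eef_rot: [-0.0, 0.992, 0.126, -0.0]
wrist_force: [1.3, -0.2, 0.1]
opening: -0.0
grasp_force: 0.0
```

>>> move_arm --plan '[0,0,-0.02,0,0,0,0,0,-0.02,0,0,0]'

```text
time_s: 9.55
eef_pos: [0.5832, -0.1118, 0.0413]
eef_rot: [-0.0, 0.992, 0.126, -0.0]
wrist_force: [-0.1, 0.2, 0.2]
opening: 0.001
grasp_force: 0.0
```

>>> move_arm --plan '[0,0,-0.02,0,0,0,0,0,-0.02,0,0,0]'

```text
time_s: 9.8
eef_pos: [0.5832, -0.1118, 0.0403]
eef_rot: [-0.0, 0.992, 0.126, -0.0]
wrist_force: [-0.1, -0.6, -0.6]
opening: 0.003
grasp_force: 0.0
```

>>> move_arm --plan '[0,0,-0.02,0,0,0,0,0,-0.02,0,0,0]'

```text
time_s: 10.05
eef_pos: [0.5832, -0.1119, 0.0393]
eef_rot: [-0.0, 0.992, 0.126, -0.0]
wrist_force: [0.0, -0.3, -0.8]
opening: 0.003
grasp_force: 0.0
```

```bash
python3 - <<'E'
from h import *
from bench import ctrl
s=ctrl.camera("scene");o=ctrl.get_obs();print(o["joint_efforts"],o["wrist_force"],o["q"])
np.save("s6.npy",s["pixels"])
f=lambda x:np.clip(1.8*cv2.resize(x[220:265,250:300][:,:,::-1].astype(np.uint8),None,fx=8,fy=8,interpolation=cv2.INTER_NEAREST).astype(float),0,255)
a=np.hstack([f(np.load("s5.npy")),f(s["pixels"])])
for z in(.0393,.06,.068):
  for dx in(0,.011):
    p=rot(s["attitude"]).inv().apply(np.r_[o["eef_pos"][:2]+[dx,.3*dx],z]-s["origin"]);print(z,dx,p[:2]/p[2]*s["fx"]+[s["cx"],s["cy"]])
cv2.imwrite("pics/p6.png",a)
E
```

```text
[-2.48629163e-03 -5.02406645e+01 -2.95316917e+01 -3.22569331e-04
 -1.31420209e-03  1.20383287e-06] [ 1.316205    0.69323712 -0.13070624] [-3.89199111e-01  4.11527708e-01  1.67070353e+00 -6.30983893e-07
  1.05944910e+00  9.29810781e-01]
0.0393 0 [279.70033159 248.5386575 ]
0.0393 0.011 [283.64075726 252.47754586]
0.06 0 [278.59418751 242.69980981]
0.06 0.011 [282.60495256 246.68472439]
0.068 0 [278.15523155 240.38275453]
0.068 0.011 [282.1938542  244.38562362][ WARN:0@0.484] global loadsave.cpp:1063 imwrite_ Unsupported depth image for selected encoder is fallbacked to CV_8U.
```

View pics/p6.png

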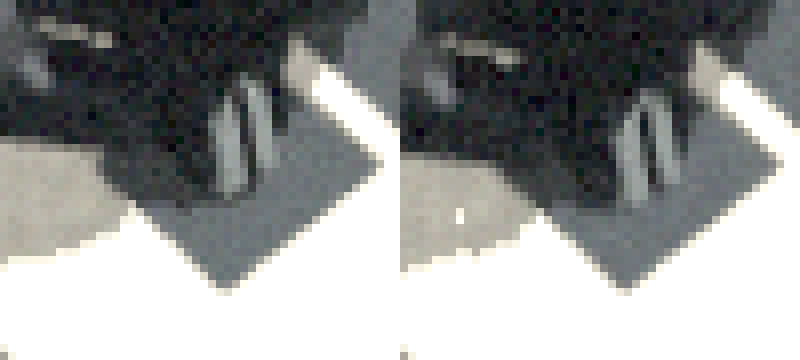

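Comparing z=45 mm (left) with z=39 mm (right), the finger bottom moved from about (278.7,244.4) to (279.4,245.6) and lies at the plate face. I'll continue down, watching the force.

>>> move_arm --plan '[0,0,-0.02,0,0,0,0,0,-0.02,0,0,0]'

```text
time_s: 10.35
eef_pos: [0.5832, -0.1119, 0.0383]
eef_rot: [-0.0, 0.992, 0.126, -0.0]
wrist_force: [-0.1, 0.2, -1.0]
opening: -0.0
grasp_force: 0.0
```

>>> move_arm --plan '[0,0,-0.02,0,0,0,0,0,-0.02,0,0,0]'

```text
time_s: 10.6
eef_pos: [0.5834, -0.1119, 0.0377]
eef_rot: [0.0, 0.992, 0.126, 0.0]
wrist_force: [-1.5, 0.7, 3.0]
opening: -0.0
grasp_force: 1.5
```

```bash
python3 - <<'E'
from h import *
from bench import ctrl
s=ctrl.camera("scene");np.save("s7.npy",s["pixels"])
for n in(5,6,7):
    g=np.load(f"s{n}.npy").mean(2).astype(int)
    print(n);print(g[234:252,272:292])
E
```

```text
5
[[ 19  24  20  16  48  63  86  62  24  67  88  80  18  23  60  65  61  71
   80 103]
 [ 19  16  21  26  65  76  86  77  25  60  88  86  24  28  61  65  66  65
   72  71]
 [ 21  20  10  18  54  82  86  89  24  51  88  89  42  43  62  59  61  60
   63  67]
 [  7  24  22  20  42  82  91  91  25  41  89  89  66  66  64  59  66  63
   63  62]
 [ 25  22  16  22  47  73  90  88  45  31  89  87  74  65  64  66  63  65
   65  63]
 [ 17  18  33  25  34  68  88  87  52  24  82  89  77  59  70  63  66  61
   63  59]
 [ 26  18  26  30  25  65  89  88  62  23  70  84  76  65  63  67  66  61
   68  64]
 [ 20  20  18  23  25  62  79  85  74  22  52  70  64  65  63  64  66  65
   62  63]
 [ 37  24  15  19  32  61  81  88  75  34  51  66  65  66  63  66  62  64
   66  65]
 [ 32  38  32  24  42  62  79  74  54  34  63  62  64  65  66  65  62  66
   62  67]
 [ 36  38  31  32  33  39  64  46  45  51  62  63  62  66  62  65  64  63
   62  67]
 [ 28  40  45  49  46  51  48  53  65  64  65  64  64  67  67  67  67  64
   67  81]
 [ 53  48  66  63  63  63  64  67  61  63  64  66  67  65  62  59  65  64
   8
[... 2798 characters left out ...]
  68  63
   67  60]
 [ 31  23  30  25  24  44  77  87  89  59  45  63  61  64  66  63  63  63
   62  65]
 [ 37  39  29  28  31  58  68  90  82  55  64  61  64  64  65  65  65  63
   66  81]
 [ 37  36  45  47  49  54  69  79  61  65  61  65  63  61  64  59  67  69
   91 130]
 [ 50  47  62  63  61  66  65  64  62  63  70  67  65  63  60  65  67 100
  141 163]
 [ 60  60  65  64  64  61  64  64  62  66  66  66  59  62  62  78 111 146
  167 161]
 [ 65  63  65  63  64  64  67  63  64  65  65  66  66  68  80 131 152 165
  162 159]
 [ 78  61  60  62  63  64  63  67  64  64  68  64  63  91 134 162 160 162
  162 159]
 [123  79  59  63  61  62  63  65  64  66  61  76 101 143 168 163 164 161
  159 161]]
```

Contact: 3 N at z≈0.0377. I'll press 1 mm more to see whether it gives.

>>> move_arm --plan '[0,0,-0.02,0,0,0,0,0,-0.02,0,0,0]'

```text
time_s: 10.9
eef_pos: [0.5834, -0.1119, 0.0376]
eef_rot: [0.0, 0.992, 0.126, 0.0]
wrist_force: [-3.8, 1.3, 10.9]
opening: -0.007
grasp_force: 5.4
```

Plate 1 is rigid: 10.9 N with no give. Next is plate 2.

>>> move_arm --plan '[0,0,0.2,0,0,0,-0.17,0.55,0.2,0,0,0,-0.35,1.09,0.2,0,0,0,-0.35,1.09,0.1,0,0,0,-0.35,1.09,0.04,0,0,0,-0.35,1.09,0.0,0,0,0,-0.35,1.09,0.0,0,0,0]'

```text
time_s: 11.78
eef_pos: [0.5661, -0.058, 0.0376]
eef_rot: [-0.0, 0.992, 0.125, -0.0]
wrist_force: [-5.9, 3.0, 12.0]
opening: -0.003
grasp_force: 6.0
```

Plate 2 is rigid as well, so on to plate 3.

>>> move_arm --plan '[0,0,0.2,0,0,0,-0.17,0.53,0.2,0,0,0,-0.35,1.07,0.2,0,0,0,-0.35,1.07,0.1,0,0,0,-0.35,1.07,0.04,0,0,0,-0.35,1.07,0.0,0,0,0,-0.35,1.07,0.0,0,0,0]'

```text
time_s: 12.65
eef_pos: [0.5488, -0.0048, 0.0365]
eef_rot: [0.0, 0.992, 0.125, 0.0]
wrist_force: [0.1, -0.3, 1.5]
opening: 0.002
grasp_force: 0.7
```

Plate 3 gives: z is 1.2 mm lower, with only 1.5 N. I'll push it to about 5.7 mm.

>>> move_arm --plan '[0,0,-0.03,0,0,0,0,0,-0.06,0,0,0,0,0,-0.09,0,0,0,0,0,-0.09,0,0,0,0,0,-0.09,0,0,0]'

```text
time_s: 13.28
eef_pos: [0.5488, -0.0041, 0.0322]
eef_rot: [0.0, 0.992, 0.126, 0.0]
wrist_force: [0.6, -4.3, 4.0]
opening: -0.003
grasp_force: 1.9
```

```bash
python3 - <<'E'
from h import *
from bench import ctrl
s=ctrl.camera("scene");print(ctrl.get_obs()["wrist_force"])
cv2.imwrite("pics/p7.png",s["pixels"][100:400,180:520][:,:,::-1])
E
```

```text
[ 0.19021623 -3.47567449  4.10436825]
```

View pics/p7.png

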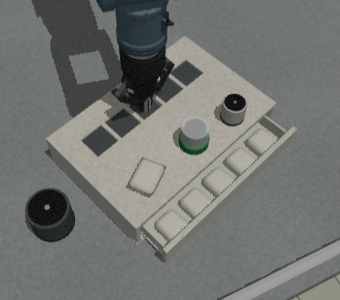

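The drawer has sprung open along the stand's lower-right side (crop (225,190)), and the products are still in place. Now I'll lift the hand straight up.

>>> move_arm --plan '[0,0,0.15,0,0,0,0,0,0.5,0,0,0,0,0,1.2,0,0,0,0,0,2,0,0,0,-0.4,0,2.8,0,0,0,-0.8,0,3.2,0,0,0,-1.2,0,3.4,0,0,0,-1.2,0,3.4,0,0,0,-1.2,0,3.4,0,0,0,-1.2,0,3.4,0,0,0]'

```text
time_s: 14.58
eef_pos: [0.4884, -0.0037, 0.2014]
eef_rot: [-0.0, 0.992, 0.126, -0.0]
wrist_force: [-0.8, 0.9, -0.2]
opening: -0.001
grasp_force: 0.0
```

```bash
python3 - <<'E'
from h import *
from bench import ctrl
s=ctrl.camera("scene");print(ctrl.get_obs()["wrist_force"],ctrl.get_obs()["eef_pos"])
cv2.imwrite("pics/p8.png",cv2.resize(s["pixels"][100:400,180:520][:,:,::-1],None,fx=2,fy=2))
E
```

```text
[ 0.1197379   0.066435   -0.21141084] [ 0.48832185 -0.00379013  0.20126032]
```

View pics/p8.png

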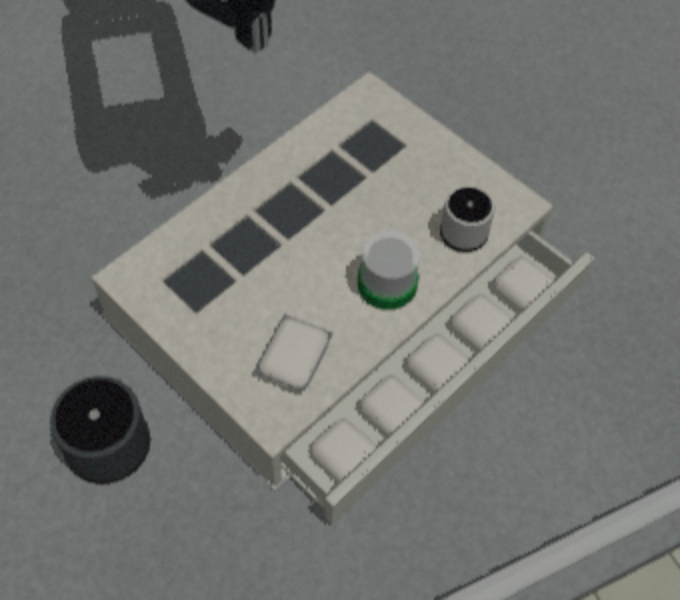

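The hand is clear at the top of the picture. The drawer is fully open from about (310,460) to (560,260), plate 3 at (290,210) is back up, and the products have not moved.

```bash
python3 -c "
from bench import ctrl
print(ctrl.hand_in())"
```

```text
the job is handed in; nothing more can be done
None
```

Plate 3 was the live plate: pressing it about 5.7 mm sprang the drawer open, and the last picture shows the plate back up, the products where they stood and the hand clear; I handed the job in at about 14.6 s.

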